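Tap the solvent bottles' vents shut in order

TASK

Close the vents of three bottles in the tray by gently pressing the black plug on top of each cap straight down with a fingertip until it is fully in: first the blue-capped bottle, then the yellow, then the white. Leave the green-capped bottle's vent open. Do not lift, tip or push the bottles, the beaker or the jar about, and finish with the hand clear.

Things in the scene. Friction and masses are not known exactly. Their poses are not given: they have to be found in the camera images.
- blue_bottle: loose clear-glass laboratory bottle with a blue screw cap, standing upright in the tray, 56 mm in diameter; origin at the centre of its underside, z up. The top of the cap (50 mm in diameter) is 104 mm above the origin; 0.2 to 0.34 kg, so it slides or topples if pushed sideways
- blue_plug_top (a point): centre of the flat top face of the round black vent plug (head 26 mm wide, 5 mm thick) in the middle of the blue cap; it moves with the plug: 122 mm above the bottle's underside when fully out, 113 mm when fully in
- blue_plug (a joint): how far the vent plug of the blue-capped bottle is pushed in, m: 0 fully out (open), 0.009 fully in (closed, its 4 mm rubber collar resting on the cap). It slides straight down, needs about 3 N all the way until it meets its stop, where the sprung head gives up to 4 mm further at about 2.5 N per mm (not counted in this value) before it is rigid; it stays where it is left; at the start it is 0 to 2 mm in
- yellow_bottle: loose clear-glass laboratory bottle with a yellow screw cap, standing upright in the tray, 56 mm in diameter; origin at the centre of its underside, z up. The top of the cap (50 mm in diameter) is 104 mm above the origin; 0.2 to 0.34 kg, so it slides or topples if pushed sideways
- yellow_plug_top (a point): centre of the flat top face of the round black vent plug (head 26 mm wide, 5 mm thick) in the middle of the yellow cap; it moves with the plug: 122 mm above the bottle's underside when fully out, 113 mm when fully in
- yellow_plug (a joint): how far the vent plug of the yellow-capped bottle is pushed in, m: 0 fully out (open), 0.009 fully in (closed, its 4 mm rubber collar resting on the cap). It slides straight down, needs about 3 N all the way until it meets its stop, where the sprung head gives up to 4 mm further at about 2.5 N per mm (not counted in this value) before it is rigid; it stays where it is left; at the start it is 0 to 2 mm in
- white_bottle: loose clear-glass laboratory bottle with a white screw cap, standing upright in the tray, 56 mm in diameter; origin at the centre of its underside, z up. The top of the cap (50 mm in diameter) is 104 mm above the origin; 0.2 to 0.34 kg, so it slides or topples if pushed sideways
- white_plug_top (a point): centre of the flat top face of the round black vent plug (head 26 mm wide, 5 mm thick) in the middle of the white cap; it moves with the plug: 122 mm above the bottle's underside when fully out, 113 mm when fully in
- white_plug (a joint): how far the vent plug of the white-capped bottle is pushed in, m: 0 fully out (open), 0.009 fully in (closed, its 4 mm rubber collar resting on the cap). It slides straight down, needs about 3 N all the way until it meets its stop, where the sprung head gives up to 4 mm further at about 2.5 N per mm (not counted in this value) before it is rigid; it stays where it is left; at the start it is 0 to 2 mm in
- green_bottle: loose clear-glass laboratory bottle with a green screw cap, standing upright in the tray, 56 mm in diameter; origin at the centre of its underside, z up. The top of the cap (50 mm in diameter) is 104 mm above the origin; 0.2 to 0.34 kg, so it slides or topples if pushed sideways
- green_plug_top (a point): centre of the flat top face of the round black vent plug (head 26 mm wide, 5 mm thick) in the middle of the green cap; it moves with the plug: 122 mm above the bottle's underside when fully out, 113 mm when fully in
- green_plug (a joint): how far the vent plug of the green-capped bottle is pushed in, m: 0 fully out (open), 0.009 fully in (closed, its 4 mm rubber collar resting on the cap). It slides straight down, needs about 3 N all the way until it meets its stop, where the sprung head gives up to 4 mm further at about 2.5 N per mm (not counted in this value) before it is rigid; it stays where it is left; at the start it is 0 to 2 mm in
- tray: fixed spill tray, black with a white floor, 250 x 400 mm (x, y), rim 24 mm high, a bent steel bar 66 mm high at each short end (local y = +/-197 mm); the bottles stand on its floor 6 mm above the bench; origin at the centre of its underside
- beaker: loose empty glass beaker, 68 mm in diameter, 85 mm high, on the bench to the left (+y) of the tray; origin at the centre of its underside; a bystander
- jar: loose small amber jar with an orange cap, 48 mm in diameter, 60 mm high, on the bench to the right (-y) of the tray; origin at the centre of its underside; a bystander
Not all that is in view belongs to the job. Leave any purple look-alike of the blue_bottle alone.

How it is judged (in metres and radians):
On the way, in this order (a step that is already met when the one before it is completed fails the run):
1. the blue-capped bottle's plug is in (7 mm or more) (value of joint blue_plug above 0.007 m), for 0.1 s.
2. the yellow-capped bottle's plug is in (7 mm or more) (value of joint yellow_plug above 0.007 m), for 0.1 s.
3. the white-capped bottle's plug is in (7 mm or more) (value of joint white_plug above 0.007 m), for 0.1 s.
At the end, for the whole second after the job is handed in: The blue, yellow and white plugs are each pushed in by at least 7 of their 9 mm, the green one by less than 4 mm; all four bottles, the beaker and the jar stand upright (within 0.1 rad) within 30 mm of where they began, and the bottles are at rest (value of joint each of blue_plug, yellow_plug, white_plug above 0.007 m and value of joint green_plug below 0.004 m and angle between each of blue_bottle, yellow_bottle, white_bottle, green_bottle, beaker, jar's own z axis and vertical below 0.1 rad and distance of each of blue_bottle, yellow_bottle, white_bottle, green_bottle, beaker, jar from where it was at the start of the episode below 0.03 m and linear speed of each of blue_bottle, yellow_bottle, white_bottle, green_bottle below 0.02 m/s); the robot touches nothing.
It fails at once if a plug is pushed in before its turn (yellow before blue, or white before yellow) ((value of joint yellow_plug above 0.005 m and value of joint blue_plug below 0.006 m) or (value of joint white_plug above 0.005 m and value of joint yellow_plug below 0.006 m)).
It fails at once if the green-capped bottle's plug is pushed in (4 mm or more) (value of joint green_plug above 0.004 m).
It fails at once if a bottle is pressed or hit hard (over 20 N) (contact force between any of the fingers, the arm and blue_bottle above 20 N or contact force between any of the fingers, the arm and yellow_bottle above 20 N or contact force between any of the fingers, the arm and white_bottle above 20 N or contact force between any of the fingers, the arm and green_bottle above 20 N).
It fails at once if a bottle is lifted (8 mm or more), tipped (0.2 rad) or shifted (30 mm) (height (world z) of any of blue_bottle, yellow_bottle, white_bottle, green_bottle above 0.014 m or angle between any of blue_bottle, yellow_bottle, white_bottle, green_bottle's own z axis and vertical above 0.2 rad or distance of any of blue_bottle, yellow_bottle, white_bottle, green_bottle from where it was at the start of the episode above 0.03 m).
It fails at once if the beaker or the jar is shifted (30 mm), lifted (10 mm) or tipped (0.2 rad) (distance of any of beaker, jar from where it was at the start of the episode above 0.03 m or height (world z) of any of beaker, jar above 0.01 m or angle between any of beaker, jar's own z axis and vertical above 0.2 rad).
It also fails if it takes over 51 s, if anything falls off the work surface, if the arm or the gripper's body presses on something with over 40 N, if the wrist force passes 120 N, or if a joint passes its speed limit or range.

ROBOT

A 6-joint arm with a two-finger parallel gripper is mounted at the origin on the work surface. World frame = base frame: x ahead of the robot, y to its left, z up, the work surface at z = 0. Lengths are in mm, angles in degrees, forces in N, time in s.
With the tool pointing down it reaches from about 300 to 850 mm from the base axis. Payload 4.2 kg.
Tool frame: the origin (TCP) lies on the centre line of the jaws, within the pads' length; the fingertips stand 22 mm ahead of it and the grasp point (between the pads) lies 3 mm ahead of it; z points along the fingers, x is the direction in which the jaws open and shut, and the axes are right-handed (so a half turn about z gives the same grasp; the last joint's range is limited). The gripper opens to 91 mm and grips with 3 to 60 N. Pads are 32 mm wide; open, the fingers measure 118 mm over their backs; the gripper's body (76 mm by 178 mm) begins 60 mm behind the grasp point.
Start: joints at [-1.146, 18.312, 89.639, -0, 72.044, -1.146], TCP at [575.014, 0, 235.976] pointing down, gripper open.
Joint ranges: [-177.97, 177.97], [-48.28, 115.42], [12.27, 149.76], [-77.06, 257.06], [2.81, 150.46], [-146.56, 146.56]. Speed limits (degrees/s): [147.25, 147.25, 180, 180, 180, 180].

INTERFACE

Orientations are given as [roll, pitch, yaw] about the fixed x, y, z axes, in that order (R = Rz(yaw) Ry(pitch) Rx(roll)).
In Python, from station import sensors, vision, ticket gives the robot as it stands.
- The arm moves only by the tool servo_tool, never from a script. Its argument "deltas" is a list of rows, each a list of 4 numbers: the shift along the tool's x, y, z in cm, then the turn about the tool's z in rad. A call has 1 to 5 rows; each row shifts and turns the pose as measured when the row begins, along the tool's axes as they then stand; what a row does not reach is not made up. A row lasts 1/10 s, in which the tool goes at most 50 mm and 8.59 degrees, less where a joint would pass 70% of its speed; a pose out of reach is approached as far as the arm can. A call is refused whole if a number of a shift passes 5 or a number of a turn 0.15, either way. A call with a gripper value outside its range is refused whole. "fingers" is the finger opening in cm, from 0 to 9.12, set as the call begins (left out, the last holds). The fingers move at their own pace and stop on an object; the grip force is fixed at half the most. Time passes only in rows, so rows that do not move let the fingers close. It gives the time, the measured TCP pose, the force and the opening at its end, in the units of the state.
- sensors.observe(): the state, without advancing time (a new reading comes with each control period).
- vision.camera(name): name is "scene" or "side" or "wrist"; returns a dict with "color" (480x640x3 uint8, red, green, blue), "intrinsics" (3x3 intrinsics, pixels), "extrinsics" (4x4, takes a point from world to camera coordinates); the wrist camera has in their place "tool_from_camera" (4x4, takes a point from camera to tool coordinates, whose origin is the TCP and whose axes are the tool frame's). Camera axes: x right, y up, looking along -z (the intrinsics and any distortion apply to the point x, -y, -z); pixel columns grow to the right and rows downward; lengths in mm; the calibration is good to about 2 mm. A picture is of the moment at which its call begins: read the wrist's pose just before it. There is no depth.
- ticket.job_done(): hands the job in, once; it reports no verdict.
The state is a dict: "clock": time; "qpos": joint angles; "qd": joint speeds; "tau": joint torques, N m; "ee_pos": TCP position; "tool_rot": TCP orientation; "contact_force": force on the tool from outside, world axes, zero at the start; "wrist_torque": the same for the moment, N m; "finger_gap": finger opening in mm.
Only numpy, scipy, OpenCV 4.12 (cv2) and the standard library are available. Lean on these libraries where they do the work, as an engineer would, in place of code of your own. Each camera call takes 0.05 s, during which the arm holds its last target.

## Working session

There is one attempt and no reset: what is moved stays moved. The work goes in short steps, Python scripts to look and compute and a tool call to move; the robot and the scene stay as the last step left them, time stands still between calls to the robot, and variables do not carry over. Pictures are saved under pics/ and viewed, and the job is handed in when it is done.

Besides the shell and the picture viewer there is one more tool, called after "Call:" as a command line: name --pt "numbers of a row" for each row, then --argument value for the rest. servo_tool: Moves the arm, as the interface text tells. Its arguments: {"type":"object","properties":{"deltas":{"type":"array"},"fingers":{"type":"number"}},"required":["deltas"]}

```bash
mkdir -p pics; ls; python3 - <<'E'
from station import sensors, vision
import cv2,numpy as np
s=sensors.observe();print(s)
for n in ["scene","side","wrist"]:
    c=vision.camera(n);cv2.imwrite(f"pics/{n}0.png",c["color"][:,:,::-1])
    np.savez(f"{n}0.npz",**c)
    print(n,[ (k,np.round(v,3).tolist()) for k,v in c.items() if k!="color"])
E
```

```text
pics
{'clock': 0.0, 'qpos': array([-1.14661389e+00,  1.83500051e+01,  8.97061945e+01, -1.67194062e-03,
        7.20441927e+01, -1.14741772e+00]), 'qd': array([-0.00821589, -0.01190617,  0.04811154,  0.04646942,  0.04697714,
       -0.00997205]), 'tau': array([-5.01459035e-04, -4.12465632e+01, -2.31973493e+01,  7.28826877e-02,
        4.58198413e-02, -1.41870069e-04]), 'ee_pos': array([ 5.74529629e+02, -5.53555018e-03,  2.35138088e+02]), 'tool_rot': array([-1.79999579e+02,  1.00403943e-01,  1.32102840e-03]), 'contact_force': array([ 0.44924485, -0.0882861 , -0.47160277]), 'wrist_torque': array([0.01140563, 0.02520873, 0.0070028 ]), 'finger_gap': 90.94247090714735}
scene [('intrinsics', [[570.912, 0.0, 321.962], [0.0, 570.912, 249.307], [0.0, 0.0, 1.0]]), ('extrinsics', [[0.865, 0.502, 0.009, -538.585], [-0.311, 0.52, 0.796, 127.919], [0.395, -0.691, 0.606, -1598.922], [0.0, 0.0, 0.0, 1.0]])]
side [('intrinsics', [[480.024, 0.0, 320.535], [0.0, 480.024, 241.483], [0.0, 0.0, 1.0]]), ('extrinsics', [[0.91, -0.413, -0.023, -575.8], [0.262, 0.534, 0.804, -250.127], [-0.32, -0.738, 0.595, -952.247], [0.0, 0.0, 0.0, 1.0]])]
wrist [('intrinsics', [[394.658, 0.0, 323.109], [0.0, 394.658, 234.814], [0.0, 0.0, 1.0]]), ('tool_from_camera', [[1.0, 0.0, 0.0, 0.094], [0.001, -0.969, -0.247, -69.713], [0.0, 0.247, -0.969, -147.605], [0.0, 0.0, 0.0, 1.0]])]
```

View pics/scene0.png

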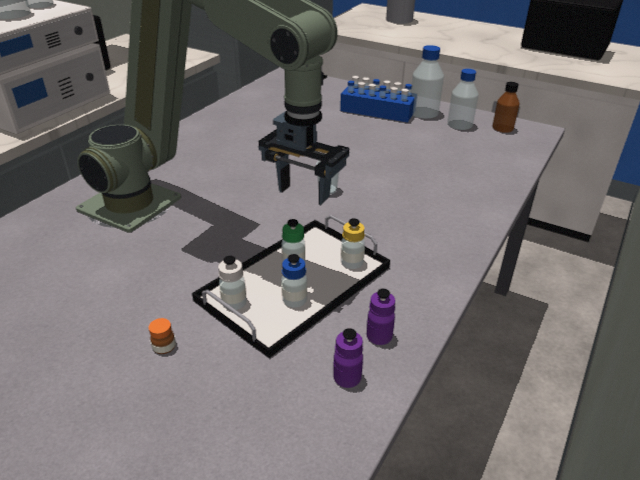

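View pics/side0.png

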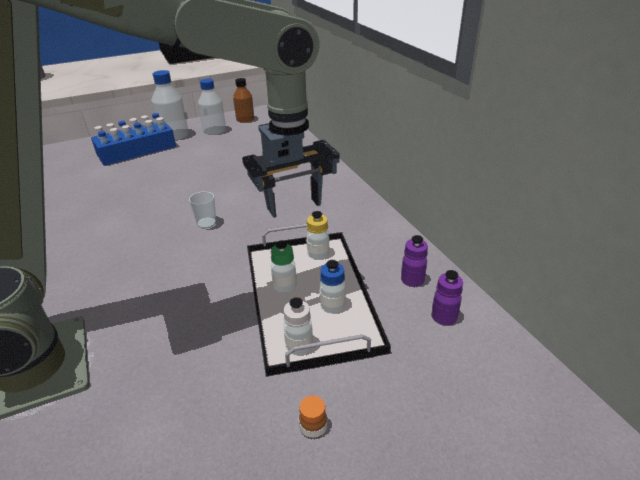

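View pics/wrist0.png

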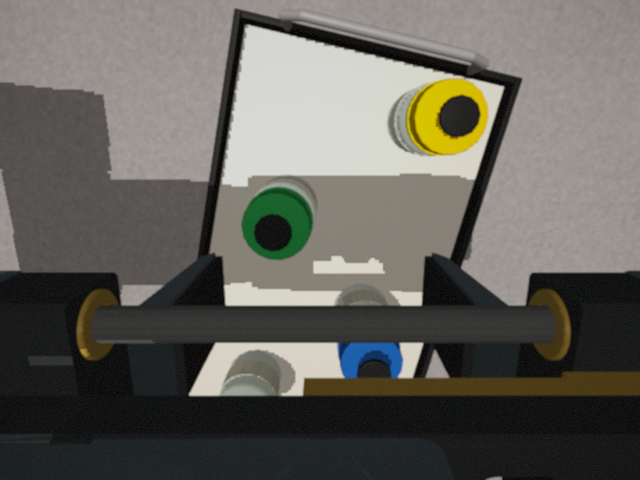

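```bash
python3 - <<'E'
import cv2
for n,(x,y,w,h) in {"scene":(200,205,200,110),"side":(250,200,120,140)}.items():
    im=cv2.imread(f"pics/{n}0.png")[y:y+h,x:x+w]
    f=4
    cv2.imwrite(f"pics/{n}0z.png",cv2.resize(im,None,fx=f,fy=f,interpolation=cv2.INTER_CUBIC))
E
```

```text
(no output)
```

View pics/scene0z.png

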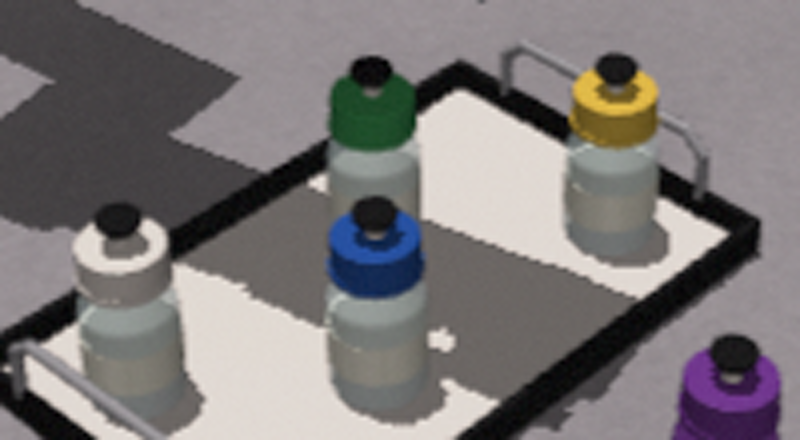

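View pics/side0z.png

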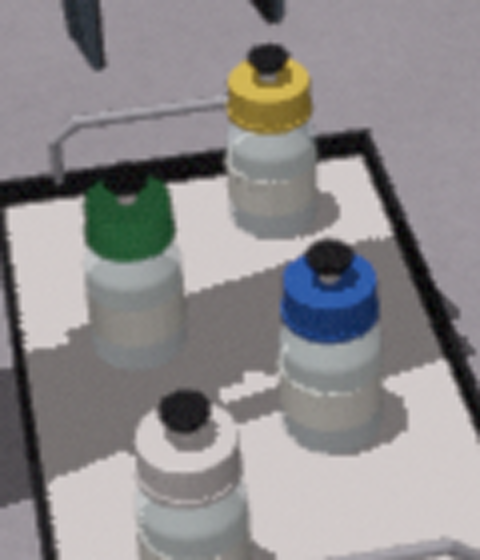

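```bash
cat > h.py <<'E'
import numpy as np
from scipy.spatial.transform import Rotation as R
def ray(K,T_wc,u,v): # T cam->world
    d=np.array([(u-K[0,2])/K[0,0],-(v-K[1,2])/K[1,1],-1.]); d=T_wc[:3,:3]@d
    return T_wc[:3,3],d/np.linalg.norm(d)
def plane(o,d,z): return o+d*(z-o[2])/d[2]
def tri(rs):
    A=sum(np.eye(3)-np.outer(d,d) for o,d in rs);b=sum((np.eye(3)-np.outer(d,d))@o for o,d in rs)
    return np.linalg.solve(A,b)
def Ttool(p,rpy):
    T=np.eye(4);T[:3,:3]=R.from_euler('xyz',rpy,degrees=True).as_matrix();T[:3,3]=p;return T
E
python3 - <<'E'
from h import *
np.set_printoptions(precision=1,suppress=True)
sc=np.load("scene0.npz");sd=np.load("side0.npz");wr=np.load("wrist0.npz")
Ts=np.linalg.inv(sc["extrinsics"]);Td=np.linalg.inv(sd["extrinsics"])
Tw=Ttool([574.5,0,235.1],[-180,.1,0])@wr["tool_from_camera"]
P={"blue":((375,215),(329,258)),"yellow":((616,70),(268,58)),"white":((118,220),(184,410)),"green":((371,73),(125,180))}
W={"yellow":(459,116.5),"green":(273,232),"blue":(374,368)}
for n,(a,b) in P.items():
    ra=ray(sc["intrinsics"],Ts,200+(a[0]+.5)/4-.5,205+(a[1]+.5)/4-.5)
    rb=ray(sd["intrinsics"],Td,250+(b[0]+.5)/4-.5,200+(b[1]+.5)/4-.5)
    print(n,plane(*ra,124.5),plane(*rb,124.5),"tri",tri([ra,rb]),"w",plane(*ray(wr["intrinsics"],Tw,*W[n]),127) if n in W else "")
E
```

```text
blue [ 613.6 -106.8  124.5] [ 612.5 -107.6  124.5] tri [ 613.1 -106.2  123.6] w [611.5 -96.2 127. ]
yellow [660.4  78.5 124.5] [661.   78.9 124.5] tri [660.7  78.  125.1] w [658.7  80.2 127. ]
white [ 499.8 -179.7  124.5] [ 502.3 -179.9  124.5] tri [ 501.6 -181.8  126.5] w 
green [540.8   3.4 124.5] [541.1   2.4 124.5] tri [541.1   2.8 124.6] w [540.9   6.3 127. ]
```

Call:
servo_tool --pt "0.8 2.1 0 0" --pt "0.8 2.1 0 0" --pt "0.8 2.1 0 0" --pt "0.8 2.1 0 0" --pt "0.7 2.1 0 0" --fingers 0

```text
clock: 0.65
ee_pos: [613.4, -105.3, 233.5]
tool_rot: [-179.9, 0.3, 0.3]
contact_force: [0.8, 0.1, -0.7]
finger_gap: 54.2
```

Call:
servo_tool --pt "0 0.1 1 0" --pt "0 0.1 1 0" --pt "0 0 1 0" --pt "0 0 1 0" --pt "0 0 1 0"

```text
clock: 1.15
ee_pos: [612.4, -107.2, 178.8]
tool_rot: [-179.8, 0.4, 0.2]
contact_force: [-0.1, -0.0, 0.4]
finger_gap: 14.4
```

Call:
servo_tool --pt "0 0 0.7 0" --pt "0 0 0 0" --pt "0 0 0 0"

```text
clock: 1.45
ee_pos: [611.0, -105.5, 168.8]
tool_rot: [-179.8, 0.7, 0.3]
contact_force: [-0.1, 0.0, 0.1]
finger_gap: 0.5
```

```bash
python3 - <<'E'
from station import sensors, vision
import cv2,numpy as np
s=sensors.observe();print(s["ee_pos"],s["tool_rot"],s["contact_force"],s["finger_gap"])
a=vision.camera("scene")["color"][180:310,200:360,::-1];b=vision.camera("side")["color"][180:310,250:410,::-1]
cv2.imwrite("pics/hb.png",cv2.resize(np.hstack([a,b]),None,fx=2.5,fy=2.5,interpolation=cv2.INTER_CUBIC))
E
```

```text
[ 610.98095994 -105.54991391  168.82413426] [-179.77825881    0.66300175    0.29361289] [-0.09654706  0.02775964  0.11468699] 0.499616204819125
```

View pics/hb.png

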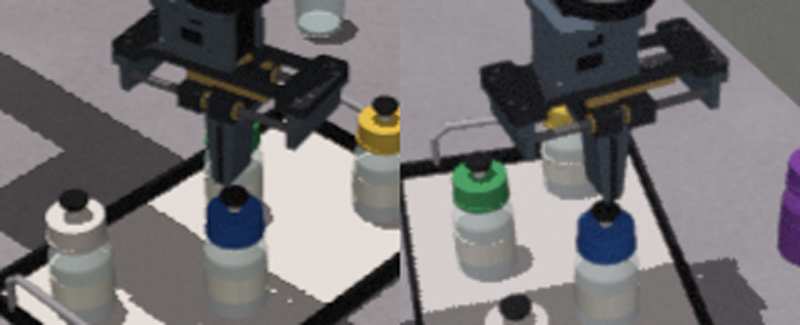

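Call:
servo_tool --pt "0.2 0.1 0.8 0" --pt "0.1 0.1 0.6 0"

```text
clock: 1.75
ee_pos: [615.2, -107.9, 156.2]
tool_rot: [-179.8, 0.4, 0.3]
contact_force: [-0.1, -0.3, 0.4]
finger_gap: 0.4
```

Call:
servo_tool --pt "-0.1 0 0.4 0" --pt "0 0 0.3 0"

```text
clock: 1.95
ee_pos: [614.1, -108.1, 148.0]
tool_rot: [-179.8, 0.4, 0.3]
contact_force: [-0.3, 0.6, 2.5]
finger_gap: 0.7
```

Call:
servo_tool --pt "0 0 0.3 0" --pt "0 0 0.2 0"

```text
clock: 2.15
ee_pos: [614.1, -108.1, 143.1]
tool_rot: [-179.8, 0.4, 0.3]
contact_force: [-0.5, 0.4, 2.9]
finger_gap: 0.4
```

Call:
servo_tool --pt "0 0 0.2 0"

```text
clock: 2.25
ee_pos: [614.1, -108.2, 141.4]
tool_rot: [-179.8, 0.4, 0.3]
contact_force: [-1.3, 0.6, 3.1]
finger_gap: 0.3
```

Call:
servo_tool --pt "0 0 0.2 0"

```text
clock: 2.35
ee_pos: [614.3, -108.2, 139.9]
tool_rot: [-179.8, 0.4, 0.3]
contact_force: [-2.2, 0.5, 6.9]
finger_gap: 0.4
```

Call:
servo_tool --pt "0 0 -0.3 0" --pt "0 0 -0.8 0" --pt "0 0 -2 0" --pt "0 0 -3 0"

```text
clock: 2.75
ee_pos: [612.3, -107.9, 197.9]
tool_rot: [-179.7, 0.9, 0.3]
contact_force: [0.0, 0.1, -0.4]
finger_gap: 0.5
```

```bash
python3 - <<'E'
from station import sensors, vision
import cv2,numpy as np
s=sensors.observe();print(s["ee_pos"],s["tool_rot"],s["contact_force"],s["finger_gap"])
a=vision.camera("scene")["color"][:,:,::-1];b=vision.camera("side")["color"][:,:,::-1]
cv2.imwrite("pics/s1.png",a);cv2.imwrite("pics/d1.png",b)
a=a[190:310,200:330];b=b[190:310,250:380]
cv2.imwrite("pics/hb2.png",cv2.resize(np.hstack([a,b]),None,fx=3,fy=3,interpolation=cv2.INTER_CUBIC))
E
```

```text
[ 612.25012658 -107.9291091   197.94270648] [-179.73521945    0.90821928    0.26722938] [ 0.03784291  0.14241333 -0.39531062] 0.45058385808569795
```

View pics/hb2.png

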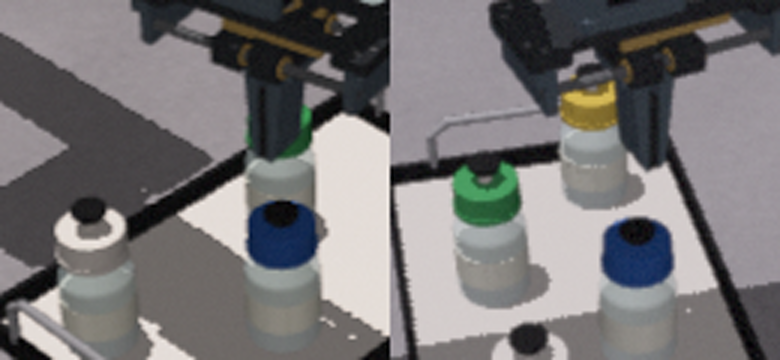

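Blue plug is seated on its cap (6.9 N at the stop). Now to yellow.

Call:
servo_tool --pt "0.9 -3.7 -0.1 0" --pt "1 -3.7 -0.1 0" --pt "1 -3.7 -0.1 0" --pt "1 -3.7 -0.1 0" --pt "1 -3.7 -0.1 0"

```text
clock: 3.35
ee_pos: [664.7, 76.6, 206.6]
tool_rot: [180.0, 0.2, -0.3]
contact_force: [0.0, -0.1, -0.4]
finger_gap: 0.6
```

```bash
python3 - <<'E'
from station import sensors, vision
import cv2,numpy as np
s=sensors.observe();print(s["ee_pos"],s["tool_rot"],s["contact_force"],s["finger_gap"],s["qd"])
E
```

```text
[664.69514625  76.6406834  206.56594201] [179.97483895   0.22961753  -0.26010562] [ 0.01780939 -0.14110808 -0.41755388] 0.637335651978777 [ 32.22040175  12.5776906  -21.88573456  -0.05942221   9.20868308
  32.24948964]
```

Call:
servo_tool --pt "-0.3 -0.1 0 0" --pt "0 0 0 0"

```text
clock: 3.55
ee_pos: [662.0, 82.7, 204.5]
tool_rot: [-180.0, 0.3, 0.1]
contact_force: [0.4, -0.6, -0.0]
finger_gap: 0.4
```

Call:
servo_tool --pt "-0.1 0.3 1.3 0" --pt "-0.1 0 1.2 0" --pt "0 0 0.9 0" --pt "0 0 0.5 0"

```text
clock: 3.95
ee_pos: [658.3, 75.5, 161.3]
tool_rot: [180.0, 0.4, -0.1]
contact_force: [-0.8, -0.0, -0.4]
finger_gap: 0.7
```

Call:
servo_tool --pt "0.2 -0.3 0 0" --pt "0.1 0 0.1 0"

```text
clock: 4.15
ee_pos: [660.8, 77.4, 158.8]
tool_rot: [179.9, 0.6, -0.2]
contact_force: [-0.1, 0.2, 0.2]
finger_gap: 0.2
```

```bash
python3 - <<'E'
from station import sensors, vision
import cv2,numpy as np
s=sensors.observe();print(s["ee_pos"],s["tool_rot"],s["contact_force"],s["qd"])
a=vision.camera("scene")["color"][160:290,280:410,::-1];b=vision.camera("side")["color"][150:280,250:380,::-1]
cv2.imwrite("pics/hy.png",cv2.resize(np.hstack([a,b]),None,fx=3,fy=3,interpolation=cv2.INTER_CUBIC))
E
```

```text
[660.80936553  77.39939002 158.81640494] [179.94375019   0.56916945  -0.23503666] [-0.05793612  0.17874601  0.15264053] [-0.82265009  1.45614472  0.04128846 -0.42958917 -0.60328433 -0.20985954]
```

View pics/hy.png

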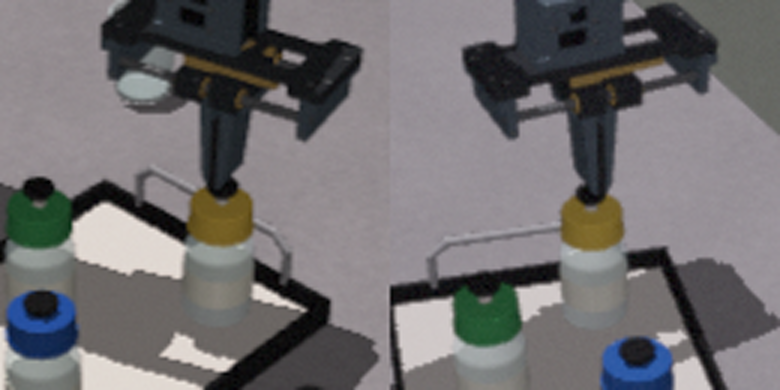

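Call:
servo_tool --pt "0 -0.1 0.5 0" --pt "0 0 0.3 0"

```text
clock: 4.45
ee_pos: [661.5, 78.5, 151.6]
tool_rot: [179.9, 0.4, -0.2]
contact_force: [0.1, 0.0, -0.0]
finger_gap: 1.0
```

Call:
servo_tool --pt "0 0 0.2 0" --pt "0 0 0.2 0"

```text
clock: 4.65
ee_pos: [661.6, 78.7, 147.7]
tool_rot: [179.9, 0.4, -0.2]
contact_force: [-0.5, -1.1, 3.6]
finger_gap: 0.7
```

Call:
servo_tool --pt "0 0 0.3 0" --pt "0 0 0.2 0"

```text
clock: 4.85
ee_pos: [661.7, 78.7, 143.4]
tool_rot: [179.9, 0.3, -0.2]
contact_force: [-0.2, 0.0, 2.5]
finger_gap: -0.1
```

Call:
servo_tool --pt "0 0 0.2 0"

```text
clock: 4.95
ee_pos: [661.8, 78.7, 141.5]
tool_rot: [179.9, 0.3, -0.2]
contact_force: [-1.4, -0.3, 2.4]
finger_gap: 0.3
```

Call:
servo_tool --pt "0 0 0.2 0"

```text
clock: 5.05
ee_pos: [661.8, 78.7, 139.9]
tool_rot: [180.0, 0.3, -0.2]
contact_force: [-1.4, -0.5, 7.1]
finger_gap: 0.1
```

Stop reached (7.1 N). Retreat and check.

Call:
servo_tool --pt "0 0 -0.3 0" --pt "0 0 -0.8 0" --pt "0 0 -2 0" --pt "0 0 -3 0"

```text
clock: 5.45
ee_pos: [659.5, 78.6, 196.9]
tool_rot: [179.9, 0.9, -0.2]
contact_force: [0.4, 0.7, 0.3]
finger_gap: 0.8
```

```bash
python3 - <<'E'
from station import sensors, vision
import cv2,numpy as np
s=sensors.observe();print(s["ee_pos"],s["tool_rot"],s["contact_force"],s["qd"])
a=vision.camera("scene")["color"][180:310,200:390,::-1];b=vision.camera("side")["color"][180:310,250:360,::-1]
b=vision.camera("side")["color"][190:320,250:360,::-1]
cv2.imwrite("pics/hy2.png",cv2.resize(np.hstack([a[:130],b]),None,fx=2.6,fy=2.6,interpolation=cv2.INTER_CUBIC))
E
```

```text
[659.52520265  78.558016   196.9159106 ] [179.89198852   0.91237892  -0.1950081 ] [0.39368626 0.72522894 0.34722737] [-4.87210105e-02 -1.10690662e+01 -2.65884557e+01  1.40782172e-02
  3.79593381e+01  2.13780083e-02]
```

View pics/hy2.png

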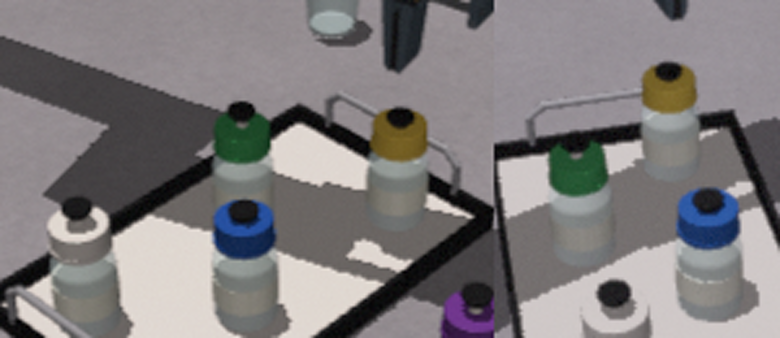

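Call:
servo_tool --pt "-2 3.2 -0.1 0" --pt "-2 3.2 -0.1 0" --pt "-2 3.2 -0.1 0" --pt "-2 3.2 -0.1 0"

```text
clock: 6.0
ee_pos: [579.4, -48.4, 199.1]
tool_rot: [-180.0, 0.7, 0.2]
contact_force: [0.6, -0.5, -0.5]
finger_gap: 0.5
```

Call:
servo_tool --pt "-2 3.2 -0.1 0" --pt "-2 3.2 -0.1 0" --pt "-2 3.2 -0.1 0" --pt "-1 2 0 0"

```text
clock: 6.4
ee_pos: [502.7, -169.1, 197.9]
tool_rot: [-179.9, 1.2, 0.2]
contact_force: [0.7, 0.0, 0.4]
finger_gap: 0.5
```

Call:
servo_tool --pt "0 0 0 0" --pt "0 0 0 0"

```text
clock: 6.6
ee_pos: [500.3, -170.8, 196.1]
tool_rot: [-179.8, 1.4, -0.1]
contact_force: [0.4, 0.3, -1.1]
finger_gap: 0.3
```

Call:
servo_tool --pt "0 0.9 1.2 0" --pt "0 0 1.2 0" --pt "0 0 0.6 0"

```text
clock: 6.9
ee_pos: [500.8, -178.2, 163.0]
tool_rot: [-179.8, 1.4, 0.1]
contact_force: [-0.4, -0.6, -0.1]
finger_gap: 0.6
```

Call:
servo_tool --pt "0 0 0 0"

```text
clock: 7.0
ee_pos: [500.3, -177.4, 161.3]
tool_rot: [-179.7, 1.6, 0.2]
contact_force: [-1.1, -0.5, 0.0]
finger_gap: 0.6
```

Call:
servo_tool --pt "0 0.3 0.1 0" --pt "0.1 0 0.2 0"

```text
clock: 7.2
ee_pos: [501.7, -179.8, 157.8]
tool_rot: [-179.7, 1.6, 0.2]
contact_force: [0.4, -0.4, 0.8]
finger_gap: 0.8
```

```bash
python3 - <<'E'
from station import sensors, vision
import cv2,numpy as np
s=sensors.observe();print(s["ee_pos"],s["tool_rot"],s["contact_force"])
a=vision.camera("scene")["color"][190:320,170:300,::-1];b=vision.camera("side")["color"][230:360,230:360,::-1]
cv2.imwrite("pics/hw.png",cv2.resize(np.hstack([a,b]),None,fx=3,fy=3,interpolation=cv2.INTER_CUBIC))
E
```

```text
[ 501.68908403 -179.81840051  157.76634645] [-179.67115592    1.59646098    0.24165099] [ 0.43048509 -0.36936376  0.83167212]
```

View pics/hw.png

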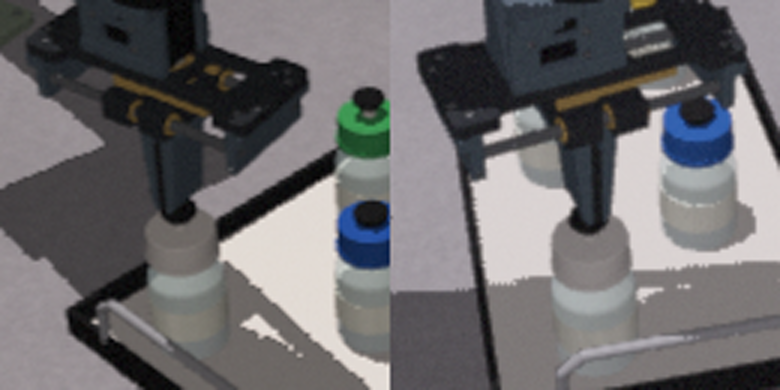

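Centred over the white plug; press.

Call:
servo_tool --pt "0 0.1 0.4 0" --pt "0 0 0.3 0"

```text
clock: 7.5
ee_pos: [502.0, -180.8, 151.1]
tool_rot: [-179.7, 1.5, 0.2]
contact_force: [0.1, 0.8, 0.1]
finger_gap: 0.4
```

Call:
servo_tool --pt "0 0 0.2 0" --pt "0 0 0.2 0"

```text
clock: 7.7
ee_pos: [502.1, -181.0, 147.4]
tool_rot: [-179.7, 1.4, 0.2]
contact_force: [0.1, 1.1, 2.7]
finger_gap: 0.6
```

Call:
servo_tool --pt "0 0 0.2 0"

```text
clock: 7.8
ee_pos: [502.2, -180.9, 145.6]
tool_rot: [-179.7, 1.4, 0.2]
contact_force: [0.4, 0.3, 2.2]
finger_gap: 0.6
```

Call:
servo_tool --pt "0 0 0.2 0" --pt "0 0 0.2 0"

```text
clock: 8.0
ee_pos: [502.1, -180.9, 141.7]
tool_rot: [-179.7, 1.4, 0.2]
contact_force: [-0.3, -0.2, 2.6]
finger_gap: 0.5
```

Call:
servo_tool --pt "0 0 0.2 0"

```text
clock: 8.1
ee_pos: [502.2, -180.9, 139.9]
tool_rot: [-179.7, 1.4, 0.2]
contact_force: [-1.3, 1.3, 6.6]
finger_gap: 0.5
```

Call:
servo_tool --pt "0 0 -0.3 0" --pt "0 0 -0.8 0" --pt "0 0 -2 0" --pt "0 0 -3 0" --pt "0 0 -3 0"

```text
clock: 8.6
ee_pos: [501.7, -180.5, 228.9]
tool_rot: [-179.5, 2.0, 0.2]
contact_force: [0.8, -0.6, -0.3]
finger_gap: 0.5
```

Call:
servo_tool --pt "-2 0 -3 0" --pt "-2 0 -1 0" --pt "0 0 0 0" --pt "0 0 0 0"

```text
clock: 9.0
ee_pos: [464.6, -181.9, 276.5]
tool_rot: [-179.7, 1.5, 0.2]
contact_force: [-0.5, -0.2, -0.3]
finger_gap: 0.6
```

```bash
python3 - <<'E'
from station import sensors, vision
import cv2,numpy as np
s=sensors.observe();print(s["ee_pos"],s["tool_rot"],s["contact_force"],s["clock"])
a=vision.camera("scene")["color"][200:360,140:390,::-1];b=vision.camera("side")["color"][190:350,240:390,::-1]
cv2.imwrite("pics/end.png",cv2.resize(np.hstack([a,b]),None,fx=2,fy=2,interpolation=cv2.INTER_CUBIC))
E
```

```text
[ 464.60316074 -181.88225677  276.51559556] [-179.72452191    1.47876042    0.24049371] [-0.50706024 -0.21242555 -0.26750207] 9.0
```

View pics/end.png

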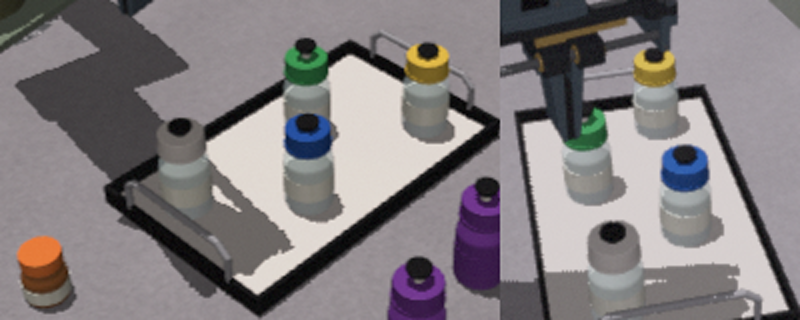

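The picture shows the blue, yellow and white plugs seated and the green plug still out. All the bottles are upright where they began, and the hand is clear.

```bash
python3 -c "
from station import ticket; print(ticket.job_done())"
```

```text
the job is handed in; nothing more can be done
None
```

I pressed the blue, yellow and white plugs in that order with the closed fingertips, then raised the hand clear and handed the job in at about 9 s. No verdict was reported.

- **Force:** each plug moved at about 2.5–3.5 N. I stopped pressing when the wrist force read 6.9 N (blue), 7.1 N (yellow) and 6.6 N (white), with the fingertip near z = 118 mm. That fits a plug sitting on its stop with the head spring slightly compressed, and it is well under the 20 N limit.
- **Last pictures:** these show the three plugs seated on their caps and the green plug still out. The bottles are upright with no visible shift. The wrist force was back to noise level, about 0.5 N per axis.
- **Not checked:** I judged bottle positions by eye in the images and did not measure them again. The beaker was not in the last crops. It was in view earlier and the hand was always well above it.
- **Odd readings:** the tool tilted up to about 2° during the moves because of drift between servo steps, and about 1.4° while pressing white. My wrist-camera estimate of the blue bottle was about 10 mm off from the other two cameras because the gripper partly hid it, so I used the other two.

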